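# Kit the three ball bearings for the rover gearbox

## Robot

A 6-joint arm with a two-finger parallel gripper is mounted at the origin on the work surface. World frame = base frame: x ahead of the robot, y to its left, z up, the work surface at z = 0. Lengths are in mm, angles in rad, forces in N, time in s.
With the tool pointing down it reaches from about 275 to 1000 mm from the base axis. Payload 8.4 kg.
Tool frame: the origin (TCP) lies at the very end of the fingers, on their centre line; the grasp point (between the pads) lies 19 mm behind it (r.tcp_to_grasp is the distance from the TCP to the grasp point, in mm); z points along the fingers, y is the line along which they close (so a half turn about z gives the same grasp; the last joint's range is limited). The gripper opens to 85 mm and grips with 20 to 120 N. Pads are 22 mm wide; open, the fingers measure 114 mm over their backs; the gripper's body (76 mm by 85 mm) begins 54 mm behind the grasp point. The pads swing forward as they close: fully open they stand 13 mm farther back than shut.
Start: joints at [-1.151, 0.353, 1.633, -0, 1.155, -0.002], TCP at [255.876, -570.224, 231.281] pointing down, gripper open.
Joint ranges: [-2.63, 2.63], [-0.92, 2.1], [0.06, 2.66], [-1.3, 4.44], [0, 2.69], [-3.02, 3.02]. Speed limits (rad/s): [2.22, 2.22, 2.79, 3.14, 3.14, 3.14].

## Interface

Orientations are given as [roll, pitch, yaw] about the fixed x, y, z axes, in that order (R = Rz(yaw) Ry(pitch) Rx(roll)).
In Python, from rig import r gives the robot as it stands. The module is installed in compiled form; this text tells all that it offers.
- The arm moves only by the tool play_rows, never from a script. Its argument "rows" is a list of rows, each an object with "dp": the shift along the tool's x, y, z in units of 40 mm (1.0 is 40 mm), a list of three; "turn": the turn, a rotation vector about the tool's x, y, z in units of 6 degrees (1.0 is 6 degrees), a list of three; "fingers": the closure, from 0 (fully open) to 1 (shut). In form: [{"dp": [tx, ty, tz], "turn": [wx, wy, wz], "fingers": fingers}, ...]. A call has 1 to 5 rows; each row shifts and turns the commanded pose from where the row before left it, along the tool's axes as they then stand; what a row does not reach is not made up. A row lasts 1/12 s, in which the tool goes at most 41.7 mm and 7.16 degrees, less where a joint would pass 70% of its speed; a pose out of reach is approached as far as the arm can. A call is refused whole if a number of a shift passes 1 or a number of a turn 1, either way. A call with a gripper value outside its range is refused whole. The fingers move at their own pace and stop on an object; "force" is the grip in N (left out, the last holds). Time passes only in rows, so rows that do not move let the fingers close. It gives the time, the measured TCP pose, the force, the opening and the grip force at its end, in the units of the state.
- r.sense(): the state, without advancing time (a new reading comes with each control period).
- r.grab_frame(name): name is "scene" or "side" or "wrist"; returns a dict with "pixels" (400x640x3 uint8, red, green, blue), "fx", "fy", "cx", "cy" (pixels), "pose" (4x4, takes a point from camera to world coordinates). Camera axes: x right, y down, z forward; pixel columns grow to the right and rows downward; lengths in mm; the calibration is good to about 2 mm. A picture is of the moment at which its call begins. There is no depth.
- r.sign_off(): hands the job in; it is judged then, once.
The state is a dict: "clock": time; "qpos": joint angles; "qvel": joint speeds; "joint_efforts": joint torques, N m; "eef_pos": TCP position; "tcp_rot": TCP orientation; "contact_force": force on the tool from outside, world axes, zero at the start; "wrist_torque": the same for the moment, N m; "opening": opening from 0.0 (shut) to 1.0 (fully open); "grasp_force": force on a finger pad.
Only numpy, scipy, OpenCV 4.12 (cv2) and the standard library are available. Lean on these libraries where they do the work, as an engineer would, in place of code of your own. Each camera call takes 0.05 s, during which the arm holds its last target. There are 200 camera calls.

## Task

Put the three steel ball bearings away in the black kit blocks for the gearbox rebuild, one after another: each lies flat on the floor of the well that is made for its size (the smallest bearing in the smallest well, the middle one in the middle well, the largest in the largest). Set them down rather than dropping them, and leave the gear, the nut and the wheel where they are.

Things in the scene. Friction and masses are not known exactly. Their poses are not given: they have to be found in the camera images.
- bearing_small: the small ball bearing: a smooth round steel ring with a black sealed face between a bright outer and a bright inner ring and a 13 mm hole through the middle; outer diameter 32 mm, 16 mm thick, about 50 g, loose, lying flat on the bench, the same on both faces. Origin at its centre (8 mm above the bench at the start), z along its axis
- bearing_medium: the medium ball bearing: a smooth round steel ring with a black sealed face between a bright outer and a bright inner ring and a 20 mm hole through the middle; outer diameter 47 mm, 20 mm thick, about 150 g, loose, lying flat on the bench, the same on both faces. Origin at its centre (10 mm above the bench at the start), z along its axis
- bearing_large: the large ball bearing: a smooth round steel ring with a black sealed face between a bright outer and a bright inner ring and a 26 mm hole through the middle; outer diameter 62 mm, 24 mm thick, about 320 g, loose, lying flat on the bench, the same on both faces. Origin at its centre (12 mm above the bench at the start), z along its axis
- well_small: kit block for the small (32 mm) bearing: hard plastic, fixed to the bench, 117 mm square, 12 mm high, black on top with yellow lower edges; in its middle one round well 48 mm across and 6 mm deep with a yellow floor. Origin at the centre of its underside, under the well's centre (well floor at z 6 mm, block top at z 12 mm); z up, x and y along its sides
- well_medium: kit block for the medium (47 mm) bearing: hard plastic, fixed to the bench, 117 mm square, 12 mm high, black on top with yellow lower edges; in its middle one round well 63 mm across and 6 mm deep with a yellow floor. Origin at the centre of its underside, under the well's centre (well floor at z 6 mm, block top at z 12 mm); z up, x and y along its sides
- well_large: kit block for the large (62 mm) bearing: hard plastic, fixed to the bench, 117 mm square, 12 mm high, black on top with yellow lower edges; in its middle one round well 78 mm across and 6 mm deep with a yellow floor. Origin at the centre of its underside, under the well's centre (well floor at z 6 mm, block top at z 12 mm); z up, x and y along its sides
- gear: a bystander: a steel spur gear with 22 teeth round its edge, a plain face and a 14 mm hole, 50 mm across and 21 mm thick, lying flat, loose. Origin at the centre of its underside
- nut: a bystander: a big dark steel hexagon nut, 46 mm across flats, 53 mm across corners, 24 mm high, lying flat, loose. Origin at the centre of its underside
- wheel: a bystander: a small robot wheel with a black rubber tyre and a grey hub with white spokes, 64 mm across and 26 mm thick, lying flat, loose. Origin at the centre of its underside
Mind the look-alikes: they are no part of the job. Leave any blue or green look-alike of the bearing_medium alone.

How it is judged (in metres and radians):
At the end, for the whole second after the job is handed in: Each bearing lies flat (within 0.1 rad) on the floor of the well of its size, centre within 10.5 mm of the well's centre (the play is 8 mm) and within 3 mm of resting height; all are released and at rest, and the gear, nut and wheel are within 15 mm of their start (horizontal distance between bearing_small and well_small below 0.0105 m and z of bearing_small in the frame of well_small between 0.011 and 0.017 m and angle between the z axis of bearing_small and the z axis of well_small, either way round below 0.1 rad and linear speed of each of bearing_small, bearing_medium, bearing_large below 0.02 m/s and angular speed of each of bearing_small, bearing_medium, bearing_large below 0.3 rad/s and contact force between the fingers and bearing_small below 0.05 N and horizontal distance between bearing_medium and well_medium below 0.0105 m and z of bearing_medium in the frame of well_medium between 0.013 and 0.019 m and angle between the z axis of bearing_medium and the z axis of well_medium, either way round below 0.1 rad and contact force between the fingers and bearing_medium below 0.05 N and horizontal distance between bearing_large and well_large below 0.0105 m and z of bearing_large in the frame of well_large between 0.015 and 0.021 m and angle between the z axis of bearing_large and the z axis of well_large, either way round below 0.1 rad and contact force between the fingers and bearing_large below 0.05 N and distance of each of gear, nut, wheel from where it was at the start of the episode below 0.015 m); the robot touches nothing.
It fails at once if a bearing is dropped or thrown: it moves faster than 0.8 m/s while the fingers do not touch it (a fall of over 3 cm) ((contact force between the fingers and bearing_small below 0.02 N and linear speed of bearing_small above 0.8 m/s) or (contact force between the fingers and bearing_medium below 0.02 N and linear speed of bearing_medium above 0.8 m/s) or (contact force between the fingers and bearing_large below 0.02 N and linear speed of bearing_large above 0.8 m/s)).
It fails at once if the gear, nut or wheel is moved more than 15 mm from its start (distance of any of gear, nut, wheel from where it was at the start of the episode above 0.015 m).
It also fails if it takes over 115 s, if anything falls off the work surface, if the arm or the gripper's body presses on something with over 40 N, if the wrist force passes 120 N, or if a joint passes its speed limit or range.

## Working session

There is one attempt and no reset: what is moved stays moved. The work goes in short steps, Python scripts to look and compute and a tool call to move; the robot and the scene stay as the last step left them, time stands still between calls to the robot, and variables do not carry over. Pictures are saved under pics/ and viewed, at most 14 in all, crops included, and the job is handed in when it is done.

Besides the shell and the picture viewer there is one more tool, called after "Request:" as name(argument=value, ...), one argument or row to a line, values as JSON. play_rows: Moves the arm, as the interface text tells. Its arguments: {"type":"object","properties":{"rows":{"type":"array"},"force":{"type":"number"}},"required":["rows"]}

```bash
mkdir -p pics; cat > h.py <<'E'
from rig import r
import numpy as np, cv2
from scipy.spatial.transform import Rotation as R
def snap(cam,name):
    f=r.grab_frame(cam); cv2.imwrite(f'pics/{name}.png',cv2.cvtColor(f['pixels'],cv2.COLOR_RGB2BGR))
    np.savez(f'pics/{name}.npz',**f); return f
def load(name): return np.load(f'pics/{name}.npz')
def px2w(f,u,v,z):
    P=f['pose']; d=P[:3,:3]@np.array([(u-f['cx'])/f['fx'],(v-f['cy'])/f['fy'],1]); o=P[:3,3]
    return o+d*(z-o[2])/d[2]
E
python3 - <<'E'
from h import *
for c in ['scene','side','wrist']:
    f=snap(c,c+'0'); print(c,f['pose'].round(2),f['fx'])
print(r.sense())
E
```

```text
scene [[ 8.00000e-02  7.30000e-01 -6.80000e-01  1.30842e+03]
 [ 1.00000e+00 -5.00000e-02  6.00000e-02 -4.95300e+01]
 [ 1.00000e-02 -6.80000e-01 -7.30000e-01  9.20630e+02]
 [ 0.00000e+00  0.00000e+00  0.00000e+00  1.00000e+00]] 504.3465410451692
side [[-1.00000e+00 -3.00000e-02  2.00000e-02  4.61910e+02]
 [-4.00000e-02  7.40000e-01 -6.70000e-01  8.95630e+02]
 [ 1.00000e-02 -6.70000e-01 -7.40000e-01  1.01076e+03]
 [ 0.00000e+00  0.00000e+00  0.00000e+00  1.00000e+00]] 449.8628828459706
wrist [[ 4.1000e-01 -8.7000e-01 -2.6000e-01  3.2190e+02]
 [-9.1000e-01 -3.9000e-01 -1.2000e-01 -5.3988e+02]
 [-0.0000e+00  2.9000e-01 -9.6000e-01  3.7444e+02]
 [ 0.0000e+00  0.0000e+00  0.0000e+00  1.0000e+00]] 346.13683060508265
{'clock': 0.15, 'qpos': array([-1.15139403e+00,  3.53483374e-01,  1.63395087e+00, -2.38412808e-05,
        1.15519428e+00, -2.36242978e-03]), 'qvel': array([-0.00121334, -0.00114054, -0.00136054, -0.00042155,  0.00060469,
       -0.0001442 ]), 'joint_efforts': array([-8.65279458e-05, -6.05637145e+01, -3.42337489e+01,  2.03385758e-05,
        6.17495898e-03,  1.75763932e-05]), 'eef_pos': array([ 255.72721938, -569.89960157,  230.74300954]), 'tcp_rot': array([-3.14055673e+00,  1.93545378e-05,  4.21774378e-01]), 'contact_force': array([ 0.10623651, -0.25482877, -0.24495052]), 'wrist_torque': array([-0.0169764 , -0.00017056, -0.04117242]), 'grasp_force': 0.0, 'opening': 0.9995000388160897}
```

View pics/scene0.png

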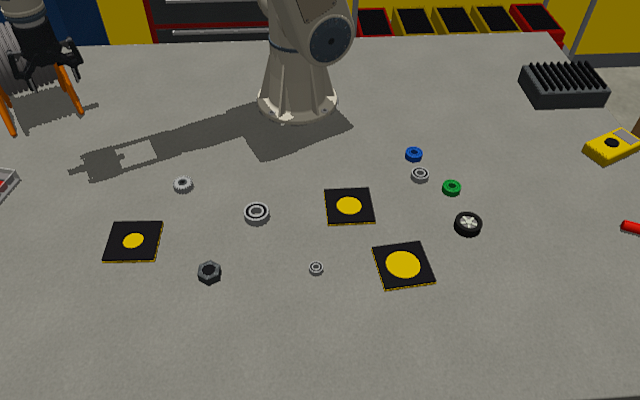

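View pics/side0.png

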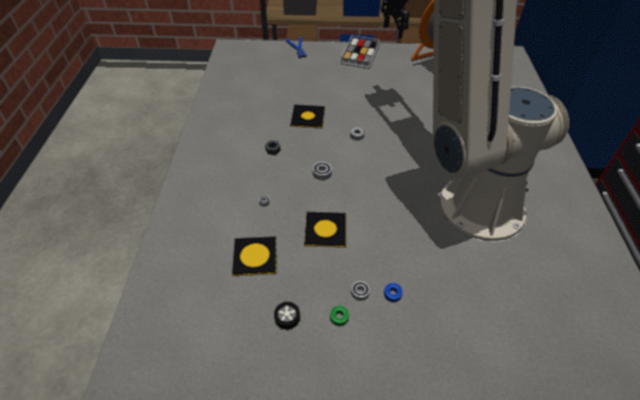

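The scene view shows the wells at (133,241) small, (349,206) medium and (403,264) large. The bearings are at (316,268) small, (420,175) medium (beside the blue and green look-alikes) and (257,213) large. The side view agrees with this.

```bash
python3 - <<'E'
from h import *
a=load('scene0');b=load('side0')
T=dict(ws=((133,241),(307.5,116),6),wm=((349,206),(325.5,229),6),wl=((403,264),(255,255),6),bs=((316,267),(264.5,200.5),16),bm=((420,174),(360.5,289),20),bl=((257,211),(322,169),24),gear=((183,183),(357,131),21),nut=((209,270),(272.5,145),24),wheel=((468,221),(287.5,313),26),blue=((414,153),(393.5,291),20),green=((452,186),(340,314),20))
for k,(p,q,z) in T.items(): print(k,px2w(a,*p,z).round(0)[:2],px2w(b,*q,z).round(0)[:2])
f=a
def w2p(p):
    c=np.linalg.inv(f['pose'])@np.r_[p,1]; return c[:2]/c[2]*[f['fx'],f['fy']]+[f['cx'],f['cy']]
# colour centroids of yellow wells in both pictures
for n,f in(('scene',a),('side',b)):
    h=cv2.cvtColor(f['pixels'],cv2.COLOR_RGB2HSV)
    m=cv2.inRange(h,(20,150,100),(35,255,255));m=cv2.morphologyEx(m,cv2.MORPH_OPEN,np.ones((4,4)))
    k,_,s,c=cv2.connectedComponentsWithStats(m)
    for i in range(1,k):
        if 50<s[i,4]<1500: print(n,c[i].round(1),s[i,4],px2w(f,*c[i],6).round(1)[:2])
s=r.sense();w=load('wrist0')['pose']
Rt=R.from_euler('xyz',s['tcp_rot']).as_matrix()
print('cam in tool',(Rt.T@(w[:3,3]-s['eef_pos'])).round(1));print((Rt.T@w[:3,:3]).round(3))
E
```

```text
ws [ 541. -408.] [ 539. -403.]
wm [465. 106.] [462. 109.]
wl [650. 205.] [649. 205.]
bs [652.   9.] [645.  17.]
bm [378. 302.] [370. 307.]
bl [ 483. -120.] [ 479. -115.]
gear [ 371. -307.] [ 364. -308.]
nut [ 650. -223.] [ 645. -221.]
wheel [551. 378.] [547. 383.]
blue [295. 303.] [287. 309.]
green [427. 374.] [421. 377.]
scene [569.4  16.5] 1171 [-463.8 1071. ]
scene [609.9 147.4] 632 [293.1 862. ]
scene [349.6 206. ] 344 [465.5 107.6]
scene [133.6 241. ] 242 [ 541.1 -406.3]
scene [403.6 265.1] 746 [653.5 206.1]
side [308.5 116. ] 88 [ 535.3 -403.1]
side [326. 229.] 315 [460.4 108.8]
side [255.4 255.8] 563 [648.2 207.8]
cam in tool [  72.7   -0.4 -143.7]
[[ 0.001 -0.958 -0.286]
 [ 1.     0.001 -0.   ]
 [ 0.001 -0.286  0.958]]
```

```bash
cat >> h.py <<'E'
def go(x,y,z):
    s=r.sense(); Rt=R.from_euler('xyz',s['tcp_rot']).as_matrix()
    d=Rt.T@(np.array([x,y,z])-s['eef_pos'])/40; n=int(np.ceil(max(abs(d).max(),np.linalg.norm(d))))
    print('pos',s['eef_pos'].round(1),'rot',s['tcp_rot'].round(3),'t',s['clock'],'open',round(s['opening'],3),'F',s['contact_force'].round(1)); print('total units',d.round(2),'n',n,'row',(d/n).round(3) if n else 0)
E
python3 -c "
from h import *
go(481,-118,130)"
```

```text
pos [ 255.7 -569.9  230.7] rot [-3.141  0.     0.422] t 0.15 open 1.0 F [ 0.1 -0.3 -0.2]
total units [ 9.76 -8.    2.53] n 13 row [ 0.751 -0.615  0.194]
```

Request:
play_rows(
  rows=[
    {"dp": [0.65, -0.533, 0.169], "turn": [0, 0, 0], "fingers": 0},
    {"dp": [0.65, -0.533, 0.169], "turn": [0, 0, 0], "fingers": 0},
    {"dp": [0.65, -0.533, 0.169], "turn": [0, 0, 0], "fingers": 0},
    {"dp": [0.65, -0.533, 0.169], "turn": [0, 0, 0], "fingers": 0},
    {"dp": [0.65, -0.533, 0.169], "turn": [0, 0, 0], "fingers": 0},
  ],
)

```text
clock: 0.57
eef_pos: [331.1, -418.3, 197.0]
tcp_rot: [-3.141, 0.0, 0.421]
contact_force: [1.0, 0.3, 0.2]
opening: 1.004
grasp_force: 0.0
```

Request:
play_rows(
  rows=[
    {"dp": [0.65, -0.533, 0.169], "turn": [0, 0, 0], "fingers": 0},
    {"dp": [0.65, -0.533, 0.169], "turn": [0, 0, 0], "fingers": 0},
    {"dp": [0.65, -0.533, 0.169], "turn": [0, 0, 0], "fingers": 0},
    {"dp": [0.65, -0.533, 0.169], "turn": [0, 0, 0], "fingers": 0},
    {"dp": [0.65, -0.533, 0.169], "turn": [0, 0, 0], "fingers": 0},
  ],
)

```text
clock: 0.98
eef_pos: [406.1, -267.7, 163.4]
tcp_rot: [-3.142, -0.0, 0.422]
contact_force: [0.6, -0.2, 0.3]
opening: 1.004
grasp_force: 0.0
```

Request:
play_rows(
  rows=[
    {"dp": [0.65, -0.533, 0.169], "turn": [0, 0, 0], "fingers": 0},
    {"dp": [0.65, -0.533, 0.169], "turn": [0, 0, 0], "fingers": 0},
    {"dp": [0.65, -0.533, 0.169], "turn": [0, 0, 0], "fingers": 0},
    {"dp": [0.65, -0.533, 0.169], "turn": [0, 0, 0], "fingers": 0},
    {"dp": [0.65, -0.533, 0.169], "turn": [0, 0, 0], "fingers": 0},
  ],
)

```text
clock: 1.4
eef_pos: [481.2, -117.2, 129.5]
tcp_rot: [3.142, -0.0, 0.422]
contact_force: [0.3, 0.5, -0.8]
opening: 1.001
grasp_force: 0.0
```

Request:
play_rows(
  rows=[
    {"dp": [0, 0, 0], "turn": [0, 0, 0], "fingers": 0},
    {"dp": [0, 0, 0], "turn": [0, 0, 0], "fingers": 0},
    {"dp": [0, 0, 0], "turn": [0, 0, 0], "fingers": 0},
  ],
)

```text
clock: 1.65
eef_pos: [480.5, -118.8, 129.8]
tcp_rot: [-3.141, 0.001, 0.423]
contact_force: [-0.4, 0.3, 0.6]
opening: 1.0
grasp_force: 0.0
```

```bash
python3 -c "
from h import *
f=snap('wrist','w1')
go(481,-118,130)"
```

```text
pos [ 480.4 -119.4  129.9] rot [3.142 0.    0.422] t 1.7 open 1.0 F [-0.6  0.2  0.5]
total units [ 0.03 -0.03 -0.  ] n 1 row [ 0.027 -0.025 -0.002]
```

View pics/w1.png

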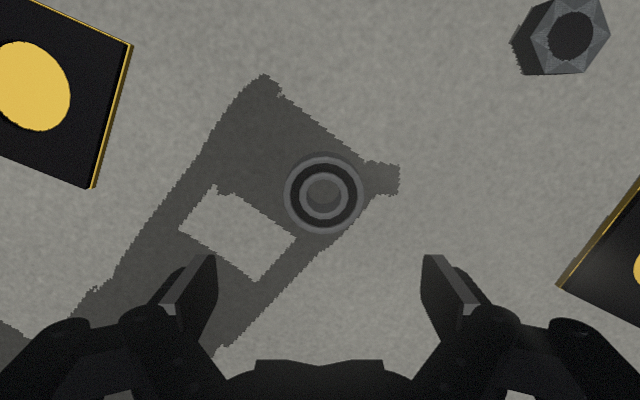

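The wrist view shows the large bearing's top face centred at (324,194.5), the medium well's floor at upper left (29,86) and the nut at upper right.

```bash
python3 -c "
from h import *
f=load('w1'); print(px2w(f,324,194.5,24), px2w(f,363,194.5,24)-px2w(f,284.5,194.5,24)); p=px2w(f,324,194.5,24); go(p[0],p[1],30); go(p[0],p[1],6);print('wm',px2w(f,29,86,6))"
```

```text
[ 481.03630835 -122.34483737   24.        ] [ 2.42662799e+01 -5.37866906e+01 -2.84217094e-14]
pos [ 480.4 -119.4  129.9] rot [3.142 0.    0.422] t 1.7 open 1.0 F [-0.6  0.2  0.5]
total units [-0.02  0.07  2.5 ] n 3 row [-0.005  0.025  0.833]
pos [ 480.4 -119.4  129.9] rot [3.142 0.    0.422] t 1.7 open 1.0 F [-0.6  0.2  0.5]
total units [-0.02  0.07  3.1 ] n 4 row [-0.004  0.018  0.775]
wm [462.74872318 108.06842614   6.        ]
```

Request:
play_rows(
  rows=[
    {"dp": [-0.005, 0.018, 0.8], "turn": [0, 0, 0], "fingers": 0},
    {"dp": [-0.005, 0.018, 0.8], "turn": [0, 0, 0], "fingers": 0},
    {"dp": [-0.005, 0.018, 0.8], "turn": [0, 0, 0], "fingers": 0},
    {"dp": [-0.005, 0.016, 0.5], "turn": [0, 0, 0], "fingers": 0},
    {"dp": [0, 0, 0.2], "turn": [0, 0, 0], "fingers": 0},
  ],
)

```text
clock: 2.12
eef_pos: [479.1, -122.6, 3.5]
tcp_rot: [-3.139, 0.003, 0.42]
contact_force: [-0.6, 0.5, 0.8]
opening: 1.002
grasp_force: 0.0
```

Request:
play_rows(
  force=40,
  rows=[
    {"dp": [0, 0, 0], "turn": [0, 0, 0], "fingers": 0},
    {"dp": [0, 0, 0], "turn": [0, 0, 0], "fingers": 0.4},
    {"dp": [0, 0, 0], "turn": [0, 0, 0], "fingers": 0.6},
    {"dp": [0, 0, 0], "turn": [0, 0, 0], "fingers": 0.7},
    {"dp": [0, 0, 0], "turn": [0, 0, 0], "fingers": 0.7},
  ],
)

```text
clock: 2.53
eef_pos: [482.1, -122.2, 7.7]
tcp_rot: [3.14, -0.002, 0.422]
contact_force: [-2.2, -2.2, 4.3]
opening: 0.709
grasp_force: 42.1
```

Request:
play_rows(
  force=40,
  rows=[
    {"dp": [0, 0, 0], "turn": [0, 0, 0], "fingers": 0.7},
    {"dp": [0, 0, 0], "turn": [0, 0, 0], "fingers": 0.7},
    {"dp": [0, 0, 0], "turn": [0, 0, 0], "fingers": 0.7},
    {"dp": [0, 0, 0], "turn": [0, 0, 0], "fingers": 0.7},
    {"dp": [0, 0, 0], "turn": [0, 0, 0], "fingers": 0.7},
  ],
)

```text
clock: 2.95
eef_pos: [482.1, -122.2, 7.7]
tcp_rot: [3.14, -0.002, 0.422]
contact_force: [-3.0, -2.2, 7.8]
opening: 0.707
grasp_force: 42.3
```

```bash
python3 -c "
from h import *
f=snap('wrist','w2')
go(650,207,100)"
```

```text
pos [ 482.1 -122.2    7.7] rot [ 3.14e+00 -2.00e-03  4.22e-01] t 3.0 open 0.706 F [-2.2 -2.8  7.9]
total units [ 7.2  -5.79 -2.31] n 10 row [ 0.72  -0.579 -0.231]
```

View pics/w2.png

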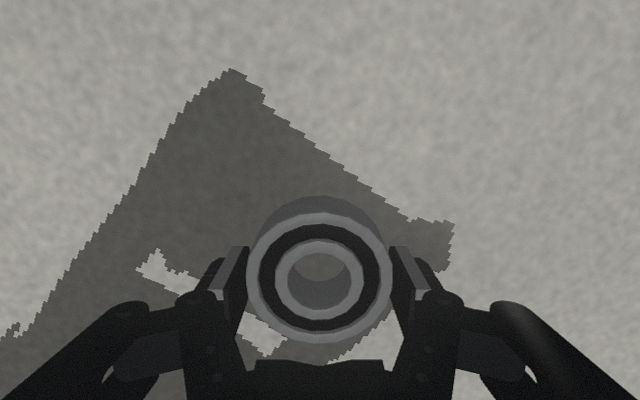

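The large bearing sits between the pads, top face centred at (319.5,277).

```bash
python3 -c "
from h import *
f=load('w2'); p=px2w(f,319.5,277,24); s=r.sense(); print(p, p-s['eef_pos'])"
```

```text
[ 481.61999491 -122.23428153   24.        ] [-0.47589615 -0.06266543 16.33924935]
```

Request:
play_rows(
  rows=[
    {"dp": [0, 0, -0.3], "turn": [0, 0, 0], "fingers": 0.7},
    {"dp": [0, 0, -0.8], "turn": [0, 0, 0], "fingers": 0.7},
    {"dp": [0.3, -0.241, -0.7], "turn": [0, 0, 0], "fingers": 0.7},
    {"dp": [0.6, -0.4825, -0.2], "turn": [0, 0, 0], "fingers": 0.7},
    {"dp": [0.7, -0.563, 0], "turn": [0, 0, 0], "fingers": 0.7},
  ],
)

```text
clock: 3.42
eef_pos: [520.7, -48.9, 89.9]
tcp_rot: [3.138, -0.005, 0.419]
contact_force: [1.1, -0.9, -2.0]
opening: 0.707
grasp_force: 45.4
```

Request:
play_rows(
  rows=[
    {"dp": [0.7, -0.563, 0], "turn": [0, 0, 0], "fingers": 0.7},
    {"dp": [0.7, -0.563, 0], "turn": [0, 0, 0], "fingers": 0.7},
    {"dp": [0.7, -0.563, 0], "turn": [0, 0, 0], "fingers": 0.7},
    {"dp": [0.7, -0.563, 0], "turn": [0, 0, 0], "fingers": 0.7},
    {"dp": [0.7, -0.563, 0], "turn": [0, 0, 0], "fingers": 0.7},
  ],
)

```text
clock: 3.83
eef_pos: [600.9, 113.4, 87.1]
tcp_rot: [3.141, -0.001, 0.422]
contact_force: [0.1, -0.3, -3.0]
opening: 0.703
grasp_force: 45.3
```

Request:
play_rows(
  rows=[
    {"dp": [0.7, -0.563, 0], "turn": [0, 0, 0], "fingers": 0.7},
    {"dp": [0.5, -0.4, 0], "turn": [0, 0, 0], "fingers": 0.7},
    {"dp": [0.2, -0.2, 0], "turn": [0, 0, 0], "fingers": 0.7},
    {"dp": [0, 0, 0], "turn": [0, 0, 0], "fingers": 0.7},
    {"dp": [0, 0, 0], "turn": [0, 0, 0], "fingers": 0.7},
  ],
)

```text
clock: 4.25
eef_pos: [631.7, 176.8, 86.2]
tcp_rot: [3.141, 0.0, 0.423]
contact_force: [0.4, -1.1, -2.2]
opening: 0.704
grasp_force: 45.2
```

```bash
python3 -c "
from h import *
f=snap('wrist','w3')
go(650,207,40)"
```

```text
pos [631.3 176.   86.1] rot [3.141e+00 1.000e-03 4.220e-01] t 4.3 open 0.702 F [-0.3 -0.6 -2.3]
total units [ 0.74 -0.52  1.15] n 2 row [ 0.372 -0.258  0.576]
```

View pics/w3.png

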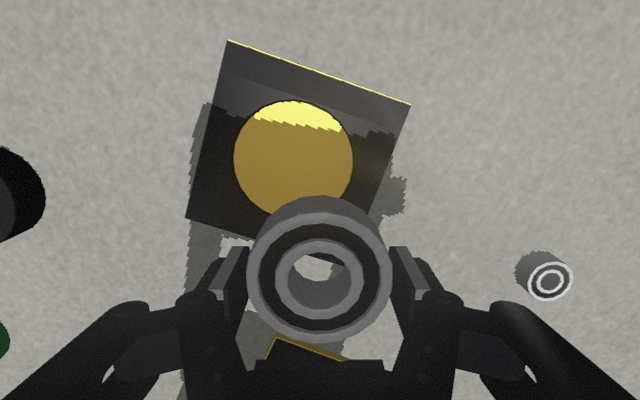

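The wrist view shows the large well's rim, spanning (233..353) with its centre near (293,159), the bearing still held, and the small bearing at (551,281).

```bash
python3 -c "
from h import *
f=load('w3'); p=px2w(f,293,159,12); print(p, np.linalg.norm(px2w(f,233.5,158,12)-px2w(f,352.5,158,12)),px2w(f,551,280,16)); go(p[0]+.3,p[1],30);go(p[0]+.3,p[1],14)"
```

```text
[653.85393082 205.35408029  12.        ] 75.75585448701513 [650.0952249    8.38043075  16.        ]
pos [631.3 176.   86.1] rot [3.141e+00 1.000e-03 4.220e-01] t 4.3 open 0.702 F [-0.3 -0.6 -2.3]
total units [ 0.82 -0.44  1.4 ] n 2 row [ 0.411 -0.218  0.701]
pos [631.3 176.   86.1] rot [3.141e+00 1.000e-03 4.220e-01] t 4.3 open 0.702 F [-0.3 -0.6 -2.3]
total units [ 0.82 -0.44  1.8 ] n 3 row [ 0.274 -0.145  0.6  ]
```

Request:
play_rows(
  rows=[
    {"dp": [0.4, -0.245, 0.3], "turn": [0, 0, 0], "fingers": 0.7},
    {"dp": [0.385, -0.238, 0.6], "turn": [0, 0, 0], "fingers": 0.7},
    {"dp": [0, 0, 0.4], "turn": [0, 0, 0], "fingers": 0.7},
    {"dp": [0, 0, 0], "turn": [0, 0, 0], "fingers": 0.7},
    {"dp": [0, 0, 0], "turn": [0, 0, 0], "fingers": 0.7},
  ],
)

```text
clock: 4.72
eef_pos: [651.5, 205.6, 33.2]
tcp_rot: [-3.141, 0.003, 0.421]
contact_force: [-0.6, 0.1, -2.1]
opening: 0.707
grasp_force: 45.1
```

```bash
python3 -c "
from h import *
f=snap('wrist','w4')
go(652,206.3,14);f=snap('side','s4');cv2.imwrite('pics/s4c.png',cv2.resize(cv2.cvtColor(f['pixels'],cv2.COLOR_RGB2BGR)[200:320,175:335],(800,600),interpolation=cv2.INTER_CUBIC))"
```

```text
pos [652.4 206.   34.3] rot [3.142e+00 1.000e-03 4.210e-01] t 4.7667 open 0.705 F [ 0.5  1.1 -2.8]
total units [-0.01 -0.01  0.51] n 1 row [-0.005 -0.011  0.508]
```

View pics/w4.png

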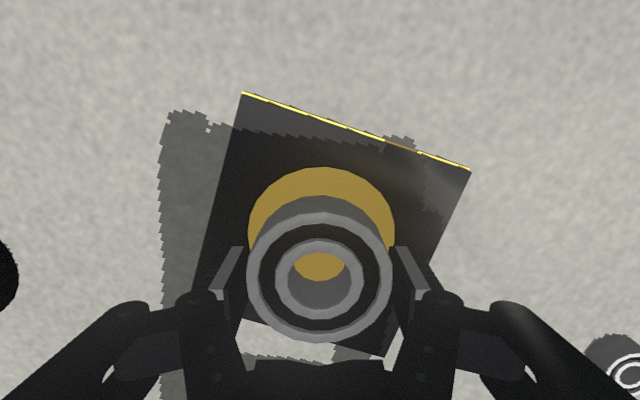

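The rim of the well surrounds the bearing: left 248, right 395, top at row 167.

```bash
python3 -c "
from h import *
from scipy.optimize import least_squares
f=load('w4')
pts=np.array([[248,232],[252,210],[264,190],[286,174],[320,167],[354,174],[378,192],[391,212],[395,234]])
W=np.array([px2w(f,u,v,12)[:2] for u,v in pts])
q=least_squares(lambda c:np.hypot(*(W-c[:2]).T)-c[2],[652,206,39]).x;print(q)
p=px2w(f,319.5,277,50.6);print(p)
"
```

```text
[651.86628839 205.09976349  38.04071487]
[651.6145676  205.83907253  50.6       ]
```

Request:
play_rows(
  rows=[
    {"dp": [0, 0.02, 0.2], "turn": [0, 0, 0], "fingers": 0.7},
    {"dp": [0, 0, 0.17], "turn": [0, 0, 0], "fingers": 0.7},
    {"dp": [0, 0, 0.08], "turn": [0, 0, 0], "fingers": 0.7},
    {"dp": [0, 0, 0.03], "turn": [0, 0, 0], "fingers": 0.7},
    {"dp": [0, 0, 0.02], "turn": [0, 0, 0], "fingers": 0.7},
  ],
)

```text
clock: 5.23
eef_pos: [652.7, 206.3, 13.8]
tcp_rot: [-3.142, 0.002, 0.422]
contact_force: [-5.0, -2.4, 6.1]
opening: 0.701
grasp_force: 46.1
```

Request:
play_rows(
  rows=[
    {"dp": [0, 0, 0.01], "turn": [0, 0, 0], "fingers": 0.7},
    {"dp": [0, 0, 0], "turn": [0, 0, 0], "fingers": 0.7},
  ],
)

```text
clock: 5.4
eef_pos: [653.0, 206.5, 13.9]
tcp_rot: [3.142, 0.001, 0.422]
contact_force: [-2.3, -1.5, 1.9]
opening: 0.702
grasp_force: 45.7
```

Request:
play_rows(
  rows=[
    {"dp": [0, 0, 0], "turn": [0, 0, 0], "fingers": 0.27},
    {"dp": [0, 0, 0], "turn": [0, 0, 0], "fingers": 0.2},
    {"dp": [0, 0, 0], "turn": [0, 0, 0], "fingers": 0.1},
    {"dp": [0, 0, 0], "turn": [0, 0, 0], "fingers": 0},
    {"dp": [0, 0, 0], "turn": [0, 0, 0], "fingers": 0},
  ],
)

```text
clock: 5.82
eef_pos: [653.5, 206.8, 13.6]
tcp_rot: [3.142, -0.001, 0.422]
contact_force: [0.4, -0.3, -0.1]
opening: 1.0
grasp_force: 0.0
```

Request:
play_rows(
  rows=[
    {"dp": [0, 0, -0.3], "turn": [0, 0, 0], "fingers": 0},
    {"dp": [0, 0, -0.8], "turn": [0, 0, 0], "fingers": 0},
    {"dp": [0, 0, -0.9], "turn": [0, 0, 0], "fingers": 0},
    {"dp": [0, 0, 0], "turn": [0, 0, 0], "fingers": 0},
    {"dp": [0, 0, 0], "turn": [0, 0, 0], "fingers": 0},
  ],
)

```text
clock: 6.23
eef_pos: [655.3, 207.3, 97.1]
tcp_rot: [3.141, -0.006, 0.422]
contact_force: [-0.6, 0.2, -0.8]
opening: 1.0
grasp_force: 0.0
```

```bash
python3 -c "
from h import *
f=snap('wrist','w5')
go(649,11,90)"
```

```text
pos [653.9 206.9  95.1] rot [ 3.141e+00 -2.000e-03  4.220e-01] t 6.2833 open 1.003 F [ 0.5 -0.6 -0.1]
total units [-2.12  4.42  0.12] n 5 row [-0.423  0.884  0.025]
```

View pics/w5.png

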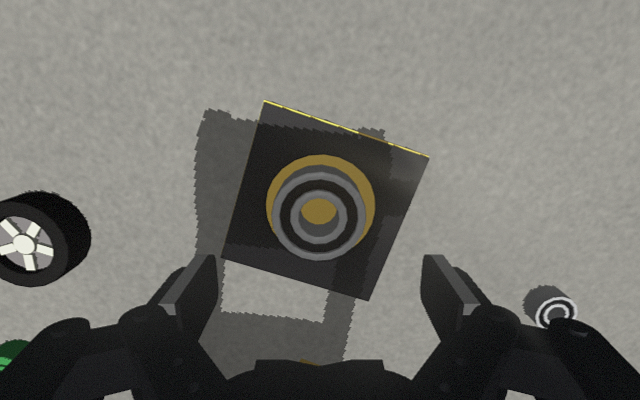

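The large bearing lies in its well, with the yellow floor visible all round. Next is the small one.

Request:
play_rows(
  rows=[
    {"dp": [-0.35, 0.74, 0], "turn": [0, 0, 0], "fingers": 0},
    {"dp": [-0.35, 0.74, 0], "turn": [0, 0, 0], "fingers": 0},
    {"dp": [-0.35, 0.74, 0], "turn": [0, 0, 0], "fingers": 0},
    {"dp": [-0.35, 0.74, 0.1], "turn": [0, 0, 0], "fingers": 0},
    {"dp": [-0.35, 0.74, 0.2], "turn": [0, 0, 0], "fingers": 0},
  ],
)

```text
clock: 6.7
eef_pos: [649.4, 41.6, 81.0]
tcp_rot: [-3.141, 0.001, 0.422]
contact_force: [0.9, 0.2, -0.2]
opening: 1.006
grasp_force: 0.0
```

Request:
play_rows(
  rows=[
    {"dp": [-0.35, 0.74, 0.2], "turn": [0, 0, 0], "fingers": 0},
    {"dp": [0, 0, 0], "turn": [0, 0, 0], "fingers": 0},
    {"dp": [0, 0, 0], "turn": [0, 0, 0], "fingers": 0},
    {"dp": [0, 0, 0], "turn": [0, 0, 0], "fingers": 0},
  ],
)

```text
clock: 7.03
eef_pos: [648.7, 10.4, 72.6]
tcp_rot: [-3.141, 0.001, 0.421]
contact_force: [-0.0, 0.9, 0.4]
opening: 0.996
grasp_force: 0.0
```

```bash
python3 -c "
from h import *
f=snap('wrist','w6')
go(650,9,7)"
```

```text
pos [649.  11.  73.] rot [-3.141e+00  1.000e-03  4.220e-01] t 7.0833 open 1.002 F [-0.6 -0.1  1.2]
total units [0.   0.06 1.65] n 2 row [0.001 0.028 0.825]
```

View pics/w6.png

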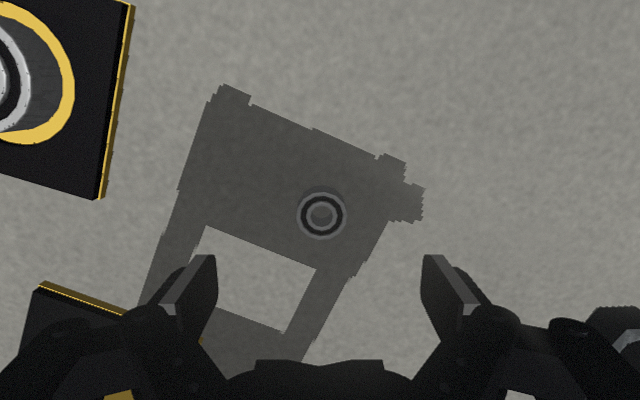

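The small bearing is centred at (321.5,215.5).

```bash
python3 -c "
from h import *
f=load('w6'); p=px2w(f,321.5,215.5,16); print(p);go(p[0],p[1],7)"
```

```text
[649.23875249   9.34954791  16.        ]
pos [649.  11.  73.] rot [-3.141e+00  1.000e-03  4.220e-01] t 7.0833 open 1.002 F [-0.6 -0.1  1.2]
total units [-0.01  0.04  1.65] n 2 row [-0.006  0.02   0.825]
```

Request:
play_rows(
  rows=[
    {"dp": [0, 0.04, 0.7], "turn": [0, 0, 0], "fingers": 0.2},
    {"dp": [-0.01, 0, 0.6], "turn": [0, 0, 0], "fingers": 0.4},
    {"dp": [0, 0, 0.35], "turn": [0, 0, 0], "fingers": 0.45},
    {"dp": [0, 0, 0], "turn": [0, 0, 0], "fingers": 0.45},
    {"dp": [0, 0, 0], "turn": [0, 0, 0], "fingers": 0.5},
  ],
)

```text
clock: 7.5
eef_pos: [649.2, 9.5, 7.0]
tcp_rot: [-3.141, 0.001, 0.423]
contact_force: [0.6, 0.2, 0.8]
opening: 0.5
grasp_force: 0.0
```

Request:
play_rows(
  force=30,
  rows=[
    {"dp": [0, 0, 0], "turn": [0, 0, 0], "fingers": 0.55},
    {"dp": [0, 0, 0], "turn": [0, 0, 0], "fingers": 0.65},
    {"dp": [0, 0, 0], "turn": [0, 0, 0], "fingers": 0.75},
    {"dp": [0, 0, 0], "turn": [0, 0, 0], "fingers": 0.9},
    {"dp": [0, 0, 0], "turn": [0, 0, 0], "fingers": 0.9},
  ],
)

```text
clock: 7.92
eef_pos: [650.8, 8.9, 9.1]
tcp_rot: [3.141, -0.002, 0.422]
contact_force: [-0.0, 2.1, 6.6]
opening: 0.352
grasp_force: 29.8
```

Request:
play_rows(
  rows=[
    {"dp": [0, 0, 0], "turn": [0, 0, 0], "fingers": 0.9},
    {"dp": [0, 0, 0], "turn": [0, 0, 0], "fingers": 0.9},
    {"dp": [0, 0, 0], "turn": [0, 0, 0], "fingers": 0.9},
    {"dp": [0, 0, 0], "turn": [0, 0, 0], "fingers": 0.9},
  ],
)

```text
clock: 8.25
eef_pos: [650.7, 8.9, 9.1]
tcp_rot: [3.141, -0.002, 0.422]
contact_force: [-0.8, 3.0, 6.9]
opening: 0.351
grasp_force: 29.8
```

```bash
python3 -c "
from h import *
f=snap('wrist','w7')
go(538,-404,80)"
```

```text
pos [650.8   8.9   9.1] rot [ 3.141e+00 -2.000e-03  4.220e-01] t 8.3 open 0.349 F [-0.9  2.4  6.4]
total units [-6.79  8.27 -1.79] n 11 row [-0.617  0.752 -0.162]
```

View pics/w7.png

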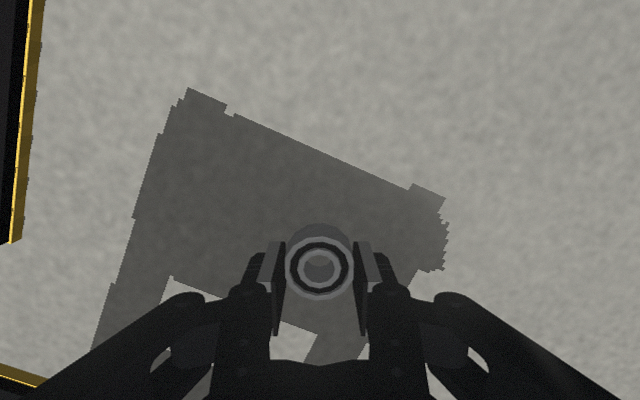

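The small bearing is held, centred at (320,267).

Request:
play_rows(
  rows=[
    {"dp": [0, 0, -0.3], "turn": [0, 0, 0], "fingers": 0.9},
    {"dp": [0, 0, -0.8], "turn": [0, 0, 0], "fingers": 0.9},
    {"dp": [-0.3, 0.37, -0.6], "turn": [0, 0, 0], "fingers": 0.9},
    {"dp": [-0.6, 0.73, 0], "turn": [0, 0, 0], "fingers": 0.9},
    {"dp": [-0.6, 0.73, 0], "turn": [0, 0, 0], "fingers": 0.9},
  ],
)

```text
clock: 8.72
eef_pos: [626.4, -83.1, 78.7]
tcp_rot: [3.139, -0.004, 0.424]
contact_force: [0.7, -1.0, -1.4]
opening: 0.346
grasp_force: 29.8
```

Request:
play_rows(
  rows=[
    {"dp": [-0.6, 0.73, 0], "turn": [0, 0, 0], "fingers": 0.9},
    {"dp": [-0.6, 0.73, 0], "turn": [0, 0, 0], "fingers": 0.9},
    {"dp": [-0.6, 0.73, 0], "turn": [0, 0, 0], "fingers": 0.9},
    {"dp": [-0.6, 0.73, 0], "turn": [0, 0, 0], "fingers": 0.9},
    {"dp": [-0.6, 0.73, 0], "turn": [0, 0, 0], "fingers": 0.9},
  ],
)

```text
clock: 9.13
eef_pos: [574.5, -267.0, 76.7]
tcp_rot: [3.141, -0.0, 0.422]
contact_force: [1.1, -0.6, -0.2]
opening: 0.35
grasp_force: 29.8
```

Request:
play_rows(
  rows=[
    {"dp": [-0.6, 0.73, 0], "turn": [0, 0, 0], "fingers": 0.9},
    {"dp": [-0.6, 0.73, 0], "turn": [0, 0, 0], "fingers": 0.9},
    {"dp": [-0.6, 0.73, 0.2], "turn": [0, 0, 0], "fingers": 0.9},
    {"dp": [-0.5, 0.6, 0.3], "turn": [0, 0, 0], "fingers": 0.9},
    {"dp": [0, 0, 0.4], "turn": [0, 0, 0], "fingers": 0.9},
  ],
)

```text
clock: 9.55
eef_pos: [536.2, -411.3, 41.7]
tcp_rot: [3.136, -0.001, 0.418]
contact_force: [-0.3, -0.4, -1.1]
opening: 0.349
grasp_force: 29.9
```

Request:
play_rows(
  rows=[
    {"dp": [0, 0, 0], "turn": [0, 0, 0], "fingers": 0.9},
    {"dp": [0, 0, 0], "turn": [0, 0, 0], "fingers": 0.9},
    {"dp": [0, 0, 0], "turn": [0, 0, 0], "fingers": 0.9},
  ],
)

```text
clock: 9.8
eef_pos: [537.3, -404.0, 40.5]
tcp_rot: [3.141, -0.0, 0.422]
contact_force: [0.2, 1.1, 0.2]
opening: 0.353
grasp_force: 29.9
```

```bash
python3 -c "
from h import *
f=snap('wrist','w8')
go(538,-404,15)"
```

```text
pos [ 537.7 -403.9   40.7] rot [ 3.141e+00 -1.000e-03  4.230e-01] t 9.85 open 0.35 F [ 0.4 -0.  -1.5]
total units [0.01 0.   0.64] n 1 row [0.007 0.004 0.643]
```

View pics/w8.png

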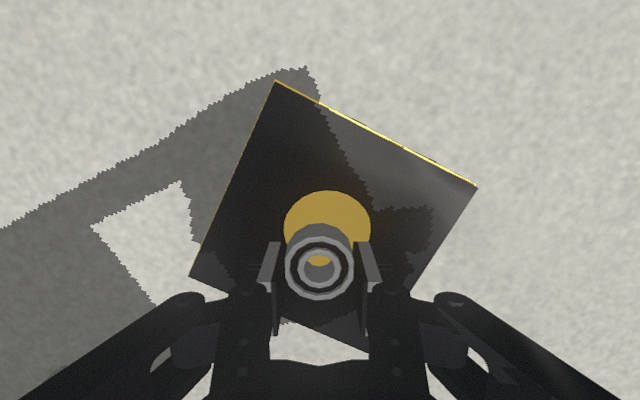

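The rim of the small well runs from left 284 to right 371, with its top at row 190. The bearing's top face is centred at (320,267).

```bash
python3 -c "
from h import *
from scipy.optimize import least_squares
f=load('w8')
pts=np.array([[284,230],[289,212],[300,199],[327,190],[354,199],[366,212],[371,231]])
W=np.array([px2w(f,u,v,12)[:2] for u,v in pts])
q=least_squares(lambda c:np.hypot(*(W-c[:2]).T)-c[2],[538,-404,24]).x;q2=least_squares(lambda c:np.hypot(*(W-c[:2]).T)-24,[538,-404]).x;print(q,q2)
p=px2w(f,320,267,47.6);print(p); s=r.sense()['eef_pos']; d=q2-p[:2]; go(s[0]+d[0],s[1]+d[1],15)
"
```

```text
[ 539.84246681 -407.35948815   23.28418644] [ 538.96188679 -407.75150713]
[ 536.59831725 -404.40711195   47.6       ]
pos [ 537.7 -403.9   40.7] rot [ 3.141e+00 -1.000e-03  4.230e-01] t 9.85 open 0.35 F [ 0.4 -0.  -1.5]
total units [0.02 0.1  0.64] n 1 row [0.019 0.1   0.643]
```

Request:
play_rows(
  rows=[
    {"dp": [0.02, 0.1, 0.1], "turn": [0, 0, 0], "fingers": 0.9},
    {"dp": [0, 0, 0.3], "turn": [0, 0, 0], "fingers": 0.9},
    {"dp": [0, 0, 0.16], "turn": [0, 0, 0], "fingers": 0.9},
    {"dp": [0, 0, 0.06], "turn": [0, 0, 0], "fingers": 0.9},
    {"dp": [0, 0, 0.03], "turn": [0, 0, 0], "fingers": 0.9},
  ],
)

```text
clock: 10.27
eef_pos: [539.5, -407.4, 14.8]
tcp_rot: [-3.141, 0.0, 0.422]
contact_force: [-7.8, 7.3, 32.3]
opening: 0.347
grasp_force: 32.8
```

Request:
play_rows(
  rows=[
    {"dp": [0, 0, 0.01], "turn": [0, 0, 0], "fingers": 0.9},
    {"dp": [0, 0, 0], "turn": [0, 0, 0], "fingers": 0.9},
  ],
)

```text
clock: 10.43
eef_pos: [539.5, -407.3, 14.9]
tcp_rot: [-3.141, 0.0, 0.422]
contact_force: [-5.9, 6.3, 23.6]
opening: 0.352
grasp_force: 32.1
```

Request:
play_rows(
  rows=[
    {"dp": [0, 0, -0.02], "turn": [0, 0, 0], "fingers": 0.9},
    {"dp": [0, 0, 0], "turn": [0, 0, 0], "fingers": 0.6},
    {"dp": [0, 0, 0], "turn": [0, 0, 0], "fingers": 0.5},
    {"dp": [0, 0, 0], "turn": [0, 0, 0], "fingers": 0.4},
    {"dp": [0, 0, 0], "turn": [0, 0, 0], "fingers": 0.3},
  ],
)

```text
clock: 10.85
eef_pos: [539.0, -407.6, 13.2]
tcp_rot: [-3.141, 0.0, 0.422]
contact_force: [0.1, -0.3, 0.7]
opening: 0.701
grasp_force: 0.0
```

Request:
play_rows(
  rows=[
    {"dp": [0, 0, -0.3], "turn": [0, 0, 0], "fingers": 0},
    {"dp": [0, 0, -0.8], "turn": [0, 0, 0], "fingers": 0},
    {"dp": [0, 0, -0.9], "turn": [0, 0, 0], "fingers": 0},
    {"dp": [0, 0, 0], "turn": [0, 0, 0], "fingers": 0},
    {"dp": [0, 0, 0], "turn": [0, 0, 0], "fingers": 0},
  ],
)

```text
clock: 11.27
eef_pos: [540.8, -409.1, 97.1]
tcp_rot: [3.137, -0.002, 0.422]
contact_force: [0.7, 0.3, -0.2]
opening: 0.996
grasp_force: 0.0
```

```bash
python3 -c "
from h import *
f=snap('wrist','w9')
go(375,303,110)"
```

```text
pos [ 539.7 -408.2   95.2] rot [ 3.14e+00 -1.00e-03  4.22e-01] t 11.3167 open 0.999 F [-0.2 -0.1  0.1]
total units [  3.52 -17.91  -0.4 ] n 19 row [ 0.185 -0.942 -0.021]
```

View pics/w9.png

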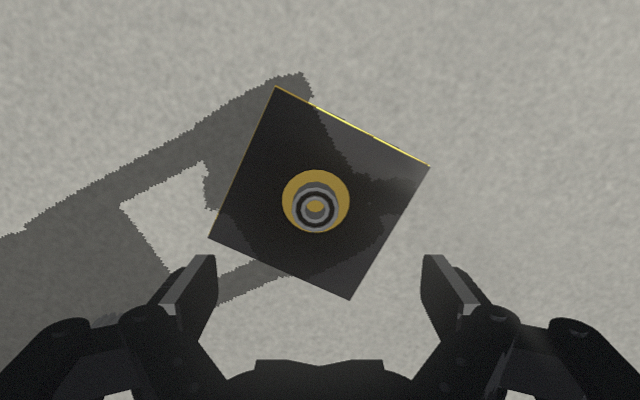

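The small bearing lies in its well, centred at (315,208). Next is the medium one.

Request:
play_rows(
  rows=[
    {"dp": [0.175, -0.89, -0.04], "turn": [0, 0, 0], "fingers": 0},
    {"dp": [0.175, -0.89, -0.04], "turn": [0, 0, 0], "fingers": 0},
    {"dp": [0.175, -0.89, -0.04], "turn": [0, 0, 0], "fingers": 0},
    {"dp": [0.175, -0.89, -0.04], "turn": [0, 0, 0], "fingers": 0},
    {"dp": [0.175, -0.89, -0.04], "turn": [0, 0, 0], "fingers": 0},
  ],
)

```text
clock: 11.73
eef_pos: [496.5, -229.2, 100.6]
tcp_rot: [-3.14, 0.002, 0.421]
contact_force: [0.6, 1.0, 0.2]
opening: 0.999
grasp_force: 0.0
```

Request:
play_rows(
  rows=[
    {"dp": [0.175, -0.89, -0.04], "turn": [0, 0, 0], "fingers": 0},
    {"dp": [0.175, -0.89, -0.04], "turn": [0, 0, 0], "fingers": 0},
    {"dp": [0.175, -0.89, -0.04], "turn": [0, 0, 0], "fingers": 0},
    {"dp": [0.175, -0.89, -0.04], "turn": [0, 0, 0], "fingers": 0},
    {"dp": [0.175, -0.89, -0.04], "turn": [0, 0, 0], "fingers": 0},
  ],
)

```text
clock: 12.15
eef_pos: [455.6, -52.8, 109.0]
tcp_rot: [-3.14, 0.002, 0.421]
contact_force: [0.7, 0.9, -0.2]
opening: 1.0
grasp_force: 0.0
```

Request:
play_rows(
  rows=[
    {"dp": [0.175, -0.89, 0], "turn": [0, 0, 0], "fingers": 0},
    {"dp": [0.175, -0.89, 0], "turn": [0, 0, 0], "fingers": 0},
    {"dp": [0.175, -0.89, 0], "turn": [0, 0, 0], "fingers": 0},
    {"dp": [0.175, -0.89, 0], "turn": [0, 0, 0], "fingers": 0},
    {"dp": [0.175, -0.89, 0], "turn": [0, 0, 0], "fingers": 0},
  ],
)

```text
clock: 12.57
eef_pos: [414.7, 123.6, 109.1]
tcp_rot: [-3.141, 0.002, 0.422]
contact_force: [0.3, 0.1, 0.2]
opening: 1.0
grasp_force: 0.0
```

```bash
python3 -c "
from h import *
go(375,303,110)"
```

```text
pos [414.7 123.6 109.1] rot [-3.141e+00  2.000e-03  4.220e-01] t 12.5667 open 1.0 F [0.3 0.1 0.2]
total units [ 0.93 -4.5  -0.02] n 5 row [ 0.186 -0.9   -0.005]
```

Request:
play_rows(
  rows=[
    {"dp": [0.185, -0.89, 0], "turn": [0, 0, 0], "fingers": 0},
    {"dp": [0.185, -0.89, 0], "turn": [0, 0, 0], "fingers": 0},
    {"dp": [0.185, -0.89, 0], "turn": [0, 0, 0], "fingers": 0},
    {"dp": [0.185, -0.89, 0], "turn": [0, 0, 0], "fingers": 0},
    {"dp": [0.185, -0.89, 0], "turn": [0, 0, 0], "fingers": 0},
  ],
)

```text
clock: 12.98
eef_pos: [375.7, 300.9, 108.9]
tcp_rot: [3.141, 0.002, 0.422]
contact_force: [0.9, 0.6, -0.5]
opening: 1.001
grasp_force: 0.0
```

Request:
play_rows(
  rows=[
    {"dp": [0, 0, 0], "turn": [0, 0, 0], "fingers": 0},
    {"dp": [0, 0, 0], "turn": [0, 0, 0], "fingers": 0},
    {"dp": [0, 0, 0], "turn": [0, 0, 0], "fingers": 0},
  ],
)

```text
clock: 13.23
eef_pos: [376.3, 299.1, 108.9]
tcp_rot: [3.141, 0.002, 0.423]
contact_force: [1.3, -0.0, -0.3]
opening: 0.999
grasp_force: 0.0
```

```bash
python3 -c "
from h import *
f=snap('wrist','w10')
go(375,303,7)"
```

```text
pos [376.6 298.6 109.1] rot [3.141e+00 2.000e-03 4.220e-01] t 13.2833 open 1.003 F [-0.8  0.3 -0.3]
total units [ 0.01 -0.12  2.55] n 3 row [ 0.004 -0.039  0.851]
```

View pics/w10.png

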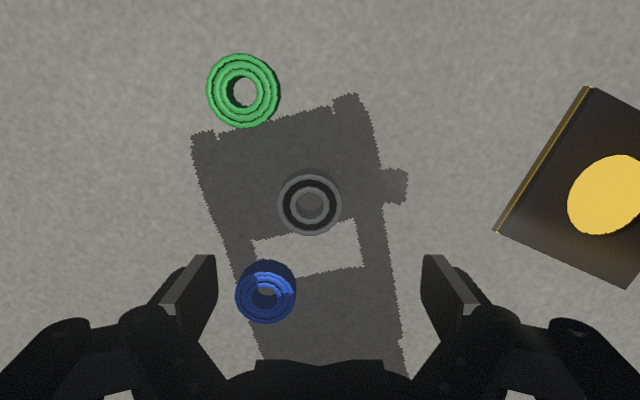

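The medium bearing's top face is centred at (310,204.5). Green (243,91) and blue (265,290) stay clear of the closing line.

```bash
python3 -c "
from h import *
f=load('w10'); p=px2w(f,310,204.5,20); print(p);go(p[0],p[1],7);print('wm',px2w(f,608,195,6))"
```

```text
[370.41745498 303.67596969  20.        ]
pos [376.6 298.6 109.1] rot [3.141e+00 2.000e-03 4.220e-01] t 13.2833 open 1.003 F [-0.8  0.3 -0.3]
total units [-0.08 -0.18  2.55] n 3 row [-0.028 -0.06   0.851]
wm [463.96921521 103.07033101   6.        ]
```

Request:
play_rows(
  rows=[
    {"dp": [-0.04, -0.09, 0.6], "turn": [0, 0, 0], "fingers": 0},
    {"dp": [-0.04, -0.09, 0.8], "turn": [0, 0, 0], "fingers": 0},
    {"dp": [0, 0, 0.7], "turn": [0, 0, 0], "fingers": 0.1},
    {"dp": [0, 0, 0.35], "turn": [0, 0, 0], "fingers": 0.2},
    {"dp": [0, 0, 0.1], "turn": [0, 0, 0], "fingers": 0.25},
  ],
)

```text
clock: 13.7
eef_pos: [370.2, 302.4, 5.5]
tcp_rot: [3.14, 0.005, 0.42]
contact_force: [-0.6, 0.2, -0.1]
opening: 0.747
grasp_force: 0.0
```

Request:
play_rows(
  force=40,
  rows=[
    {"dp": [0, 0, 0], "turn": [0, 0, 0], "fingers": 0.3},
    {"dp": [0, 0, 0], "turn": [0, 0, 0], "fingers": 0.4},
    {"dp": [0, 0, 0], "turn": [0, 0, 0], "fingers": 0.5},
    {"dp": [0, 0, 0], "turn": [0, 0, 0], "fingers": 0.7},
    {"dp": [0, 0, 0], "turn": [0, 0, 0], "fingers": 0.8},
  ],
)

```text
clock: 14.12
eef_pos: [372.2, 305.2, 9.1]
tcp_rot: [-3.141, -0.002, 0.422]
contact_force: [0.2, -3.5, 8.2]
opening: 0.526
grasp_force: 41.5
```

Request:
play_rows(
  rows=[
    {"dp": [0, 0, 0], "turn": [0, 0, 0], "fingers": 0.8},
    {"dp": [0, 0, 0], "turn": [0, 0, 0], "fingers": 0.8},
    {"dp": [0, 0, 0], "turn": [0, 0, 0], "fingers": 0.8},
    {"dp": [0, 0, 0], "turn": [0, 0, 0], "fingers": 0.8},
  ],
)

```text
clock: 14.45
eef_pos: [372.2, 305.2, 9.1]
tcp_rot: [3.142, -0.002, 0.422]
contact_force: [1.4, -4.5, 8.7]
opening: 0.528
grasp_force: 41.6
```

```bash
python3 -c "
from h import *
f=snap('wrist','w11')
go(463,107.5,90)"
```

```text
pos [372.2 305.2   9.1] rot [-3.142e+00 -2.000e-03  4.220e-01] t 14.5 open 0.527 F [ 1.3 -4.8  9. ]
total units [ 0.05  5.44 -2.02] n 6 row [ 0.008  0.907 -0.337]
```

Gripped: the opening of 0.527 × 85 is about 45, and the earlier readings ran about 2 mm low as well. Lift and carry.

Request:
play_rows(
  rows=[
    {"dp": [0, 0, -0.3], "turn": [0, 0, 0], "fingers": 0.8},
    {"dp": [0, 0, -0.8], "turn": [0, 0, 0], "fingers": 0.8},
    {"dp": [0, 0.3, -0.7], "turn": [0, 0, 0], "fingers": 0.8},
    {"dp": [0.01, 0.7, -0.2], "turn": [0, 0, 0], "fingers": 0.8},
    {"dp": [0.01, 0.8, 0], "turn": [0, 0, 0], "fingers": 0.8},
  ],
)

```text
clock: 14.92
eef_pos: [403.6, 241.1, 91.1]
tcp_rot: [-3.141, -0.006, 0.424]
contact_force: [0.7, 0.4, -2.3]
opening: 0.524
grasp_force: 41.7
```

Request:
play_rows(
  rows=[
    {"dp": [0.01, 0.8, 0], "turn": [0, 0, 0], "fingers": 0.8},
    {"dp": [0.01, 0.8, 0], "turn": [0, 0, 0], "fingers": 0.8},
    {"dp": [0.01, 0.8, 0.2], "turn": [0, 0, 0], "fingers": 0.8},
    {"dp": [0, 0.8, 0.4], "turn": [0, 0, 0], "fingers": 0.8},
    {"dp": [0, 0.44, 0.4], "turn": [0, 0, 0], "fingers": 0.8},
  ],
)

```text
clock: 15.33
eef_pos: [464.5, 105.3, 48.7]
tcp_rot: [3.141, -0.004, 0.421]
contact_force: [0.7, -0.1, -1.4]
opening: 0.523
grasp_force: 41.7
```

Request:
play_rows(
  rows=[
    {"dp": [0, 0, 0.2], "turn": [0, 0, 0], "fingers": 0.8},
    {"dp": [0, 0, 0], "turn": [0, 0, 0], "fingers": 0.8},
    {"dp": [0, 0, 0], "turn": [0, 0, 0], "fingers": 0.8},
    {"dp": [0, 0, 0], "turn": [0, 0, 0], "fingers": 0.8},
  ],
)

```text
clock: 15.67
eef_pos: [462.5, 108.2, 40.6]
tcp_rot: [3.142, -0.001, 0.423]
contact_force: [0.4, -0.4, -1.0]
opening: 0.527
grasp_force: 41.7
```

```bash
python3 -c "
from h import *
f=snap('wrist','w12')
go(463,107.5,15)"
```

```text
pos [462.5 108.3  40.7] rot [ 3.141e+00 -1.000e-03  4.230e-01] t 15.7167 open 0.527 F [-0.3  0.3 -1.9]
total units [0.   0.02 0.64] n 1 row [0.001 0.024 0.641]
```

View pics/w12.png

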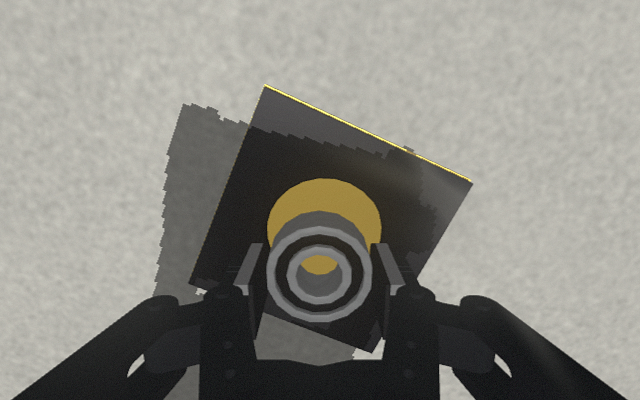

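The rim of the medium well runs from left 267 to right 382, with its top at row 178. The bearing's face is centred at (319.5,273.5).

```bash
python3 -c "
from h import *
from scipy.optimize import least_squares
f=load('w12')
pts=np.array([[267,230],[271,210],[290,188],[324,178],[359,188],[377,209],[382,230]])
W=np.array([px2w(f,u,v,12)[:2] for u,v in pts])
q=least_squares(lambda c:np.hypot(*(W-c[:2]).T)-c[2],[463,107,31]).x;q2=least_squares(lambda c:np.hypot(*(W-c[:2]).T)-31.5,[463,107]).x;print(q,q2)
p=px2w(f,319.5,273.5,51.6);print(p); s=r.sense()['eef_pos']; d=q[:2]-p[:2]; go(s[0]+d[0],s[1]+d[1],15)
"
```

```text
[463.4532823  105.90413925  30.94766913] [462.77706268 105.59530123]
[460.74833148 107.57995947  51.6       ]
pos [462.5 108.3  40.7] rot [ 3.141e+00 -1.000e-03  4.230e-01] t 15.7167 open 0.527 F [-0.3  0.3 -1.9]
total units [0.04 0.07 0.64] n 1 row [0.044 0.066 0.641]
```

Request:
play_rows(
  rows=[
    {"dp": [0.03, 0.06, 0.1], "turn": [0, 0, 0], "fingers": 0.8},
    {"dp": [0, 0, 0.3], "turn": [0, 0, 0], "fingers": 0.8},
    {"dp": [0, 0, 0.15], "turn": [0, 0, 0], "fingers": 0.8},
    {"dp": [0, 0, 0.05], "turn": [0, 0, 0], "fingers": 0.8},
    {"dp": [0, 0, 0.03], "turn": [0, 0, 0], "fingers": 0.8},
  ],
)

```text
clock: 16.13
eef_pos: [463.9, 105.9, 15.0]
tcp_rot: [-3.141, 0.001, 0.422]
contact_force: [-6.9, 0.0, 27.9]
opening: 0.526
grasp_force: 44.3
```

Request:
play_rows(
  rows=[
    {"dp": [0, 0, 0.01], "turn": [0, 0, 0], "fingers": 0.8},
    {"dp": [0, 0, 0], "turn": [0, 0, 0], "fingers": 0.8},
  ],
)

```text
clock: 16.3
eef_pos: [463.9, 106.0, 15.1]
tcp_rot: [-3.141, 0.001, 0.422]
contact_force: [-4.5, 0.5, 11.7]
opening: 0.529
grasp_force: 43.1
```

It is on the floor, so release, lift and check.

Request:
play_rows(
  rows=[
    {"dp": [0, 0, 0], "turn": [0, 0, 0], "fingers": 0.45},
    {"dp": [0, 0, 0], "turn": [0, 0, 0], "fingers": 0.35},
    {"dp": [0, 0, 0], "turn": [0, 0, 0], "fingers": 0.25},
    {"dp": [0, 0, 0], "turn": [0, 0, 0], "fingers": 0.15},
    {"dp": [0, 0, 0], "turn": [0, 0, 0], "fingers": 0},
  ],
)

```text
clock: 16.72
eef_pos: [464.5, 105.7, 14.3]
tcp_rot: [3.142, -0.0, 0.422]
contact_force: [1.0, -0.4, 1.2]
opening: 0.966
grasp_force: 0.0
```

Request:
play_rows(
  rows=[
    {"dp": [0, 0, -0.3], "turn": [0, 0, 0], "fingers": 0},
    {"dp": [0, 0, -0.8], "turn": [0, 0, 0], "fingers": 0},
    {"dp": [0, 0, -0.9], "turn": [0, 0, 0], "fingers": 0},
    {"dp": [0, 0, -0.9], "turn": [0, 0, 0], "fingers": 0},
    {"dp": [0, 0, 0], "turn": [0, 0, 0], "fingers": 0},
  ],
)

```text
clock: 17.13
eef_pos: [468.1, 106.5, 136.1]
tcp_rot: [3.14, -0.009, 0.422]
contact_force: [1.8, -0.0, 0.1]
opening: 1.001
grasp_force: 0.0
```

Request:
play_rows(
  rows=[
    {"dp": [0, 0, -0.5], "turn": [0, 0, 0], "fingers": 0},
    {"dp": [0, 0, 0], "turn": [0, 0, 0], "fingers": 0},
    {"dp": [0, 0, 0], "turn": [0, 0, 0], "fingers": 0},
  ],
)

```text
clock: 17.38
eef_pos: [465.0, 105.8, 150.8]
tcp_rot: [3.141, -0.002, 0.422]
contact_force: [-0.2, -0.4, -0.1]
opening: 0.997
grasp_force: 0.0
```

```bash
python3 - <<'E'
from h import *
a=snap('wrist','w13');b=snap('side','s13')
B=lambda f:cv2.cvtColor(f['pixels'],cv2.COLOR_RGB2BGR)
cv2.imwrite('pics/fin.png',np.vstack([cv2.resize(B(a),(480,300)),cv2.resize(B(b)[90:340,200:440],(480,300))]))
E
```

```text
(no output)
```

View pics/fin.png

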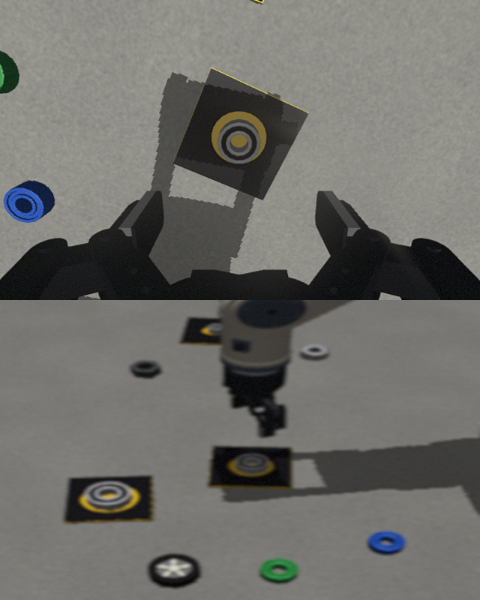

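The medium bearing lies flat in its well, centred at about (239,142) in the upper half. The large one is still in its own well, and the gear, nut and wheel have not been touched.

```bash
python3 -c "
from rig import r
print(r.sign_off())"
```

```text
the job is handed in; nothing more can be done
None
```

I put all three bearings in the wells of their sizes and released them. The camera views after each placing showed them lying in their wells with the gear, nut and wheel untouched, and I handed the job in at about 17 s; no verdict came back.

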